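Load the milk bottles into the cool-box carrier in reverse order

TASK

Move the three filled milk bottles from the bench rack into the three empty pockets of the cool box's blue carrier rack, in reverse order: the bottle that stands nearest the robot in its row goes into the pocket farthest from the robot, the middle one into the middle pocket, and the farthest one into the nearest pocket. Keep each bottle upright, set it down on the pocket's floor rather than dropping it, and let go of it. Leave the small empty sample cup between the racks where it stands.

Things in the scene. Friction and masses are not known exactly. Their poses are not given: they have to be found in the camera images.
- slim_bottle: Tall slim round milk bottle, closed, cream-coloured, white cap: body 44 mm in diameter up to 80 mm, then shoulder and a 32 mm wide cap, 110 mm high in all, about 160 g. Origin: centre of its underside (it stands on a pocket floor 10 mm above the bench); z up. Hold it by the body.
- wide_jar: Short wide round jar of milk, closed, cream-coloured with a white lid: 58 mm in diameter all the way up, 70 mm high, about 190 g. Origin: centre of its underside (10 mm above the bench at the start); z up.
- square_bottle: Square milk bottle, closed, cream-coloured, white round cap: body 44 x 44 mm and 72 mm high, cap 32 mm in diameter on top, 92 mm high in all, about 150 g. Origin: centre of its underside (10 mm above the bench at the start); x and y are square to its flat sides, z up.
- place_slim: Grey pocket of the bench rack (white base plate), in which the slim bottle stands at the start, at any of the row's three places: square open-topped pocket, 82 x 82 mm outside, 74 x 74 mm inside, 22 mm high, floor 4 mm thick, fixed; pockets stand 86 mm apart, centre to centre. Origin: centre of its underside, 6 mm above the bench. Its x axis runs along the row, away from the robot (within about 0.25 rad of straight ahead), z up. 
- place_jar: Grey pocket of the bench rack (white base plate), in which the wide jar stands at the start, at any of the row's three places: square open-topped pocket, 82 x 82 mm outside, 74 x 74 mm inside, 22 mm high, floor 4 mm thick, fixed; pockets stand 86 mm apart, centre to centre. Origin: centre of its underside, 6 mm above the bench. Its x axis runs along the row, away from the robot (within about 0.25 rad of straight ahead), z up. 
- place_square: Grey pocket of the bench rack (white base plate), in which the square bottle stands at the start, at any of the row's three places: square open-topped pocket, 82 x 82 mm outside, 74 x 74 mm inside, 22 mm high, floor 4 mm thick, fixed; pockets stand 86 mm apart, centre to centre. Origin: centre of its underside, 6 mm above the bench. Its x axis runs along the row, away from the robot (within about 0.25 rad of straight ahead), z up. 
- pocket_near: Blue pocket of the carrier rack (blue base plate), empty at the start, the one nearest the robot of three alike; left or right of the bench rack: square open-topped pocket, 82 x 82 mm outside, 74 x 74 mm inside, 22 mm high, floor 4 mm thick, fixed; pockets stand 86 mm apart, centre to centre. Origin: centre of its underside, 6 mm above the bench. Its x axis runs along the row, away from the robot (within about 0.25 rad of straight ahead), z up. 
- pocket_middle: Blue pocket of the carrier rack (blue base plate), empty at the start, the middle one of three alike; left or right of the bench rack: square open-topped pocket, 82 x 82 mm outside, 74 x 74 mm inside, 22 mm high, floor 4 mm thick, fixed; pockets stand 86 mm apart, centre to centre. Origin: centre of its underside, 6 mm above the bench. Its x axis runs along the row, away from the robot (within about 0.25 rad of straight ahead), z up. 
- pocket_far: Blue pocket of the carrier rack (blue base plate), empty at the start, the one farthest from the robot of three alike; left or right of the bench rack: square open-topped pocket, 82 x 82 mm outside, 74 x 74 mm inside, 22 mm high, floor 4 mm thick, fixed; pockets stand 86 mm apart, centre to centre. Origin: centre of its underside, 6 mm above the bench. Its x axis runs along the row, away from the robot (within about 0.25 rad of straight ahead), z up. 
- sample_cup: Bystander: small empty white sample cup, loose, 44 mm in diameter, 45 mm high, standing on the bench between the racks. Origin: centre of its underside.
Mind the look-alikes: they are no part of the job. Leave any red look-alike of the square_bottle alone.

How it is judged:
By the outcome, as a careful person would: the job done as asked, in the order asked, and still so for the second after the job is handed in, with the robot touching nothing.
It also fails if it takes over 96 s, if anything falls off the work surface, if the arm or the gripper's body presses on something with over 40 N, if the wrist force passes 120 N, or if a joint passes its speed limit or range.

ROBOT

A 6-joint arm with a two-finger parallel gripper is mounted at the origin on the work surface. World frame = base frame: x ahead of the robot, y to its left, z up, the work surface at z = 0. Lengths are in mm, angles in rad, forces in N, time in s.
With the tool pointing down it reaches from about 350 to 875 mm from the base axis. Payload 4.2 kg.
Tool frame: the origin (TCP) lies between the finger pads; the fingertips stand 14 mm ahead of it and the grasp point (between the pads) lies 5 mm behind it; z points along the fingers, y is the line along which they close (so a half turn about z gives the same grasp; the last joint's range is limited). The gripper opens to 85 mm and grips with 20 to 120 N. Pads are 22 mm wide; open, the fingers measure 114 mm over their backs; the gripper's body (76 mm by 85 mm) begins 54 mm behind the grasp point. The pads swing forward as they close: fully open they stand 13 mm farther back than shut.
Start: joints at [1.439, 0.385, 0.008, 0, -1.194, -0.259], TCP at [238.047, 577.869, 245.312] pointing down, gripper open.
Joint ranges: [-3.14, 3.14], [-1.21, 2.06], [-1.07, 1.41], [-3.16, 2.05], [-2.99, -0.16], [-3.1, 3.1]. Speed limits (rad/s): [2.79, 2.79, 3.14, 3.14, 3.14, 3.14].

INTERFACE

Orientations are given as a unit quaternion [x, y, z, w].
In Python, from bench import * gives the robot as it stands.
- The arm moves only by the tool carry_out, never from a script. Its argument "motion" is a list of rows, each a list of 7 numbers: the turn, a rotation vector about the tool's x, y, z in rad, then the shift along the tool's x, y, z in mm, then the opening, from -1 (shut) to 1 (fully open), so that 0 is half open. A call has 1 to 5 rows; each row is the pose to reach, as a shift and turn from the pose commanded when the call began, along the tool's axes at that moment; what a row does not reach only later rows make up. A row lasts 1/8 s, in which the tool goes at most 62.5 mm and 10.7 degrees, less where a joint would pass 70% of its speed; a pose out of reach is approached as far as the arm can. A call with a gripper value outside its range is refused whole. The fingers move at their own pace and stop on an object; the grip force is fixed at half the most. Time passes only in rows, so rows that repeat a pose let the fingers close. It gives the time, the measured TCP pose, the force, the opening and the grip force at its end, in the units of the state.
- read_state(): the state, without advancing time (a new reading comes with each control period).
- get_image(name): name is "side" or "top"; returns a dict with "color" (384x512x3 uint8, blue, green, red), "mtx" (3x3 intrinsics, pixels), "position" and "orientation" of the camera in the world. Camera axes: x right, y down, z forward; pixel columns grow to the right and rows downward; lengths in mm; the calibration is good to about 2 mm. A picture is of the moment at which its call begins. There is no depth.
- job_done(): hands the job in; it is judged then, once.
The state is a dict: "clock": time; "joints": joint angles; "joint_vel": joint speeds; "joint_efforts": joint torques, N m; "position": TCP position; "ee_rot": TCP orientation; "contact_force": force on the tool from outside, world axes, zero at the start; "wrist_torque": the same for the moment, N m; "gripper_width": finger opening in mm; "grasp_force": force on a finger pad.
Only numpy, scipy, OpenCV 4.12 (cv2) and the standard library are available. Lean on these libraries where they do the work, as an engineer would, in place of code of your own. Each camera call takes 0.05 s, during which the arm holds its last target. There are 200 camera calls.

## Working session

There is one attempt and no reset: what is moved stays moved. The work goes in short steps, Python scripts to look and compute and a tool call to move; the robot and the scene stay as the last step left them, time stands still between calls to the robot, and variables do not carry over. Pictures are saved under pics/ and viewed, at most 14 in all, crops included, and the job is handed in when it is done.

Besides the shell and the picture viewer there is one more tool, called as name([rows], argument=value, ...), one row to a line, values as JSON. carry_out: Moves the arm, as the interface text tells. Its arguments: {"type":"object","properties":{"motion":{"type":"array"}},"required":["motion"]}

```bash
mkdir -p pics; ls; python3 - <<'E'
from bench import *
import cv2
for n in("top","side"):
    d=get_image(n); cv2.imwrite(f"pics/{n}0.png",d["color"]); print(n,d["mtx"],d["position"],d["orientation"])
print(read_state())
E
```

```text
pics
top [[462.44134962   0.         257.70482598]
 [  0.         462.44134962 193.27937875]
 [  0.           0.           1.        ]] [366.8463062    6.82440699 979.10558731] [-0.69814561  0.7115302  -0.06341345  0.04791883]
side [[488.38340417   0.         254.83286889]
 [  0.         488.38340417 190.50385568]
 [  0.           0.           1.        ]] [ 141.68894685 -445.02371696  760.82176242] [ 0.88246464 -0.32640415  0.12319406 -0.31549915]
{'clock': 0.1, 'joints': array([ 1.43863356e+00,  3.85487303e-01,  6.79582223e-03, -4.45808822e-04,
       -1.19401711e+00, -2.58585112e-01]), 'joint_vel': array([ 0.00097512, -0.00211583,  0.00472208,  0.0025242 ,  0.00126003,
        0.00012155]), 'joint_efforts': array([-7.65822679e-04, -3.93317986e+01,  1.88929796e+01,  4.19798568e+00,
       -2.60668436e-03,  5.48660296e-06]), 'position': array([237.85163065, 577.44684941, 244.33778036]), 'ee_rot': array([ 9.80958711e-01, -1.94213927e-01, -1.46378286e-04,  9.67311872e-04]), 'contact_force': array([ 0.75908925, -0.18965792, -0.47628871]), 'wrist_torque': array([0.02079999, 0.02372844, 0.02251054]), 'grasp_force': 0.0, 'gripper_width': 85.09445643642692}
```

View pics/top0.png

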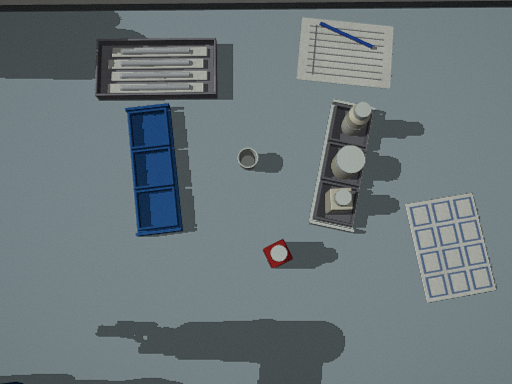

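View pics/side0.png

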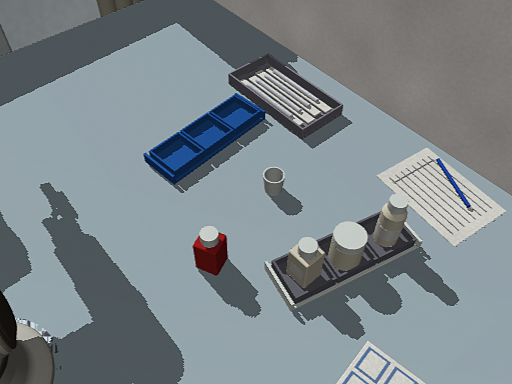

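The top view shows the blue rack at left (x≈155, rows 105–235). The bench rack is at right: slim at (361,110) is far, jar at (349,162) is middle, and square at (342,198) is near. The cup is at (248,158) and the red look-alike at (278,254). The side view agrees. Next I'll measure them.

```bash
cat > h.py <<'E'
from bench import *
import cv2, numpy as np
from scipy.spatial.transform import Rotation as R
def ray(d,uv,z):
    v=R.from_quat(d["orientation"]).as_matrix()@np.linalg.inv(d["mtx"])@np.array([uv[0],uv[1],1.])
    p=np.array(d["position"]); return (p+v*(z-p[2])/v[2])
def proj(d,p):
    c=d["mtx"]@(R.from_quat(d["orientation"]).as_matrix().T@(np.array(p)-d["position"])); return c[:2]/c[2]
def blob(mask,uv):
    n,l,s,c=cv2.connectedComponentsWithStats(mask.astype(np.uint8),connectivity=4)
    k=np.argmin([np.hypot(*(c[i]-uv)) if s[i,4]>20 else 1e9 for i in range(1,n)])+1
    return l==k,c[k],s[k]
def rect(m):
    return cv2.minAreaRect(cv2.convexHull(np.argwhere(m)[:,::-1].astype(np.int32)))
E
python3 - <<'E'
from h import *
T=get_image("top");S=get_image("side")
caps={"slim":(120,(362,110),(398,202)),"jar":(80,(349,160),(349,233)),"square":(102,(342,198),(308,246)),"cup":(45,(248,157),(274,174))}
for k,(z,a,b) in caps.items():
    for d,uv,n in((T,a,"top"),(S,b,"side")):
        c=d["color"]; hsv=cv2.cvtColor(c,cv2.COLOR_BGR2HSV)
        m=(hsv[...,1]<28)&(hsv[...,2]>150)
        mm,cc,s=blob(m,uv); e=rect(mm)
        print(k,n,s,cc.round(1),"rectc",np.round(e[0],1),"->",ray(d,e[0],z).round(1), c[uv[1],uv[0]])
for d,n in((T,"top"),(S,"side")):
    hsv=cv2.cvtColor(d["color"],cv2.COLOR_BGR2HSV)
    m=(hsv[...,0]>100)&(hsv[...,0]<130)&(hsv[...,1]>150)
    m,cc,s=blob(m,(155,170) if n=="top" else (205,135))
    e=rect(m);b=cv2.boxPoints(e)
    print(n,s,"blue",[ray(d,p,28)[:2].round(1) for p in b],ray(d,e[0],28).round(1))
a=cv2.resize(T["color"][90:240,100:230],None,fx=4,fy=4,interpolation=cv2.INTER_CUBIC)
b=cv2.resize(T["color"][90:240,300:390],None,fx=4,fy=4,interpolation=cv2.INTER_CUBIC)
o=np.hstack([a,b])[:600,:800]; cv2.imwrite("pics/z1.png",cv2.convertScaleAbs(o[:,:],alpha=1.2)); print(o.shape)
E
```

```text
slim top [355 102  21  15 196] [363.1 108.9] rectc [363.6 108.1] -> [ 667.6 -223.2  120. ] [159 166 158]
slim side [404 222  19  20  77] [412.5 231.3] rectc [412.6 231.4] -> [ 630.8 -276.2  120. ] [197 202 196]
jar top [337 146  28  27 599] [350.3 158.8] rectc [350.5 159. ] -> [ 575.8 -201.5   80. ] [160 167 158]
jar side [333 221  35  28 753] [350.  234.8] rectc [350.  234.5] -> [ 575.3 -200.9   80. ] [197 203 197]
square top [335 188  16  17 211] [342.7 196.2] rectc [342.5 196. ] -> [ 497.9 -177.2  102. ] [160 166 160]
square side [298 237  20  16 260] [307.7 244.4] rectc [307.5 244.5] -> [ 494.6 -177.6  102. ] [197 202 196]
cup top [242 148  16  15  33] [252.3 152.5] rectc [251.5 152.8] -> [600.4  -4.2  45. ] [95 99 95]
cup side [262 166  24  15  68] [273.8 172.4] rectc [273.5 173. ] -> [592.1   7.6  45. ] [102 106 101]
top [ 126  104   56  132 5586] blue [array([707.9, 267.1]), array([716.9, 169.6]), array([442.3, 140.9]), array([434.7, 234.4])] [572.4 202.8  28. ]
side [ 144   93  122   91 4575] blue [array([428.5, 232.2]), array([744.3, 265.6]), array([704.1, 138.8]), array([411.7, 122.8])] [561.6 187.1  28. ]
(600, 800, 3)
```

```bash
python3 - <<'E'
import cv2
i=cv2.imread("pics/z1.png")[:, 520:]; s=cv2.imread("pics/side0.png")[190:310,260:360]
cv2.imwrite("pics/z2.png",cv2.hconcat([cv2.imread("pics/z1.png")[:, :520][:,::2][::2][:1*0+300] if 0 else cv2.resize(i,(280,600)),cv2.resize(s,(500,600),interpolation=cv2.INTER_CUBIC)]))
E
```

```text
(no output)
```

View pics/z1.png

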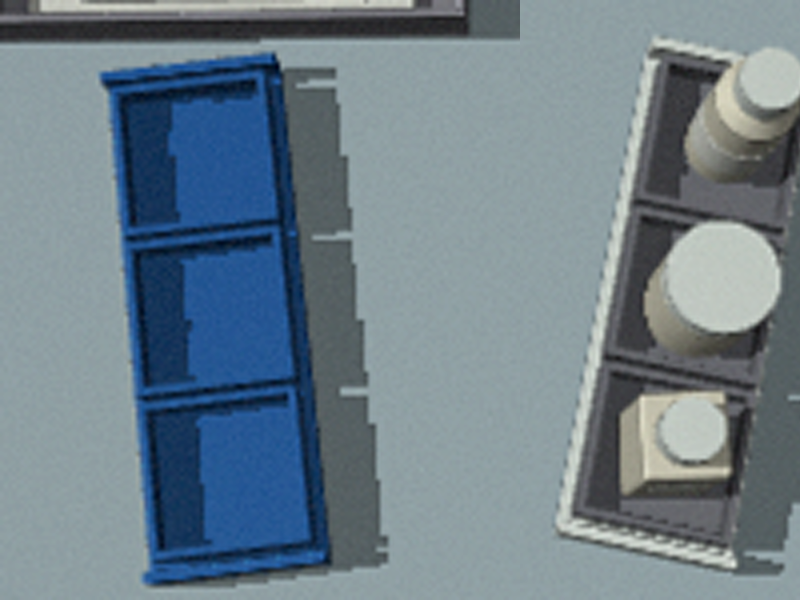

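View pics/z2.png

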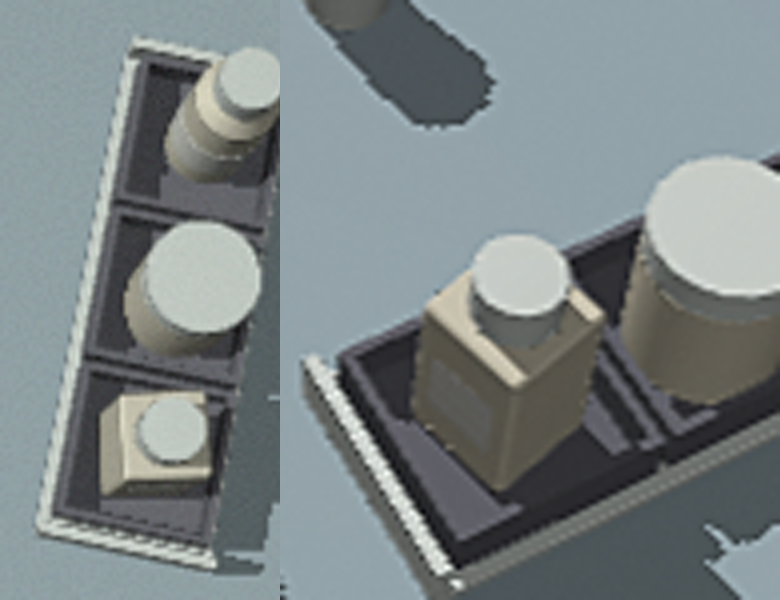

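The zooms show the blue pocket openings clearly: far centre (197,154), middle (212,312) and near (228,474) in zoom pixels. They also show the square bottle's top-face corners. I'll turn these into world poses.

```bash
cat >> h.py <<'E'
def cap(d,uv,z,lo):
    c=d["color"]; hsv=cv2.cvtColor(c,cv2.COLOR_BGR2HSV)
    x0,y0=uv[0]-14,uv[1]-14
    m=np.zeros(c.shape[:2],bool); m[y0:y0+28,x0:x0+28]=True
    m&=(hsv[...,1]<22)&(hsv[...,2]>lo)
    mm,cc,s=blob(m,uv); return cc,s,ray(d,cc,z).round(1)
def where(st):
    x=R.from_quat(st["ee_rot"]).as_matrix(); return st["position"].round(1), round(float(np.arctan2(x[1,0],x[0,0])),4)
def go(p,phi):
    "shift in tool axes and turn about tool z from measured pose to p (mm), phi"
    st=read_state(); M=R.from_quat(st["ee_rot"]).as_matrix(); pos,f=where(st)
    print("t",round(st["clock"],2),"at",pos,f,"w",round(st["gripper_width"],1),"turn",round(f-phi,3),"shift",(M.T@(np.array(p)-st["position"])).round(1))
E
python3 - <<'E'
from h import *
T=get_image("top");S=get_image("side")
print(cap(T,(363,109),120,145),cap(S,(398,202),120,185))
w=lambda q,z:[ray(T,(100+x/4,90+y/4),z) for x,y in q]
P={"far":[(117,90),(265,75),(278,220),(128,233)],"mid":[(133,243),(275,232),(297,380),(145,393)],"near":[(147,408),(300,390),(312,545),(155,555)]}
C=[]
for k,q in P.items():
    p=np.array(w(q,28)); C.append(p.mean(0)); print(k,p.mean(0).round(1),p[:,:2].round(0).tolist())
v=C[0]-C[2]; print("row yaw",np.arctan2(v[1],v[0]),np.linalg.norm(v))
p=w([(655,45),(562,530)],6); v=p[0]-p[1]; print("bench yaw",np.arctan2(v[1],v[0]))
t=np.array(w([(643,395),(725,392),(730,480),(640,478)],82)); print("sq top",t[:,:2].round(1).tolist(),t.mean(0))
for a,b in((0,1),(3,2),(3,0),(2,1)): v=t[b]-t[a]; print(np.arctan2(v[1],v[0]).round(3),np.linalg.norm(v).round(1))
s=np.array([ray(S,(260+(x-280)/5,190+y/5),82) for x,y in((425,310),(520,385),(603,318))]); print("side",s[:,:2].round(1).tolist(),((s[0]+s[2])/2).round(1))
for a,b in((0,1),(1,2)): v=s[b]-s[a]; print(np.arctan2(v[1],v[0]).round(3),np.linalg.norm(v).round(1))
go((498,-177,160),0)
E
```

```text
(array([363.04433498, 108.93103448]), array([355, 102,  21,  15, 203], dtype=int32), array([ 665.9, -222. ,  120. ])) (array([399.79742765, 198.23472669]), array([389, 188,  23,  20, 311], dtype=int32), array([ 669.4, -219.9,  120. ]))
far [660.8 211.4  28. ] [[697.0, 254.0], [704.0, 176.0], [624.0, 168.0], [618.0, 247.0]]
mid [575.4 202.   28. ] [[613.0, 244.0], [618.0, 170.0], [538.0, 158.0], [533.0, 236.0]]
near [489.6 192.5  28. ] [[525.0, 235.0], [533.0, 156.0], [452.0, 149.0], [449.0, 229.0]]
row yaw 0.11008026339469866 172.23629834956193
bench yaw -0.20377890573194996
sq top [[518.2, -20.6], [519.0, -61.0], [475.3, -62.2], [477.1, -18.2]] [497.38695796 -40.48244404  82.        ]
-1.551 40.4
-1.611 44.0
-0.057 41.2
0.027 43.7
side [[472.0, -160.2], [475.7, -200.4], [514.2, -200.2]] [ 493.1 -180.2   82. ]
-1.477 40.4
0.007 38.4
t 0.3 at [238.  577.7 244.9] -0.3909 w 85.4 turn -0.391 shift [527.9 598.7  85.4]
```

carry_out([
  [0,0,-0.391,528,599,0,1],
  [0,0,-0.391,528,599,0,1],
  [0,0,-0.391,528,599,0,1],
  [0,0,-0.391,528,599,0,1],
  [0,0,-0.391,528,599,0,1],
])

```text
clock: 0.92
position: [340.1, 280.5, 245.6]
ee_rot: [1.0, 0.0, 0.0, -0.0]
contact_force: [1.2, 0.3, 1.4]
gripper_width: 85.7
grasp_force: 0.0
```

```bash
python3 -c "
from h import *
go((497,-178,150),0)"
```

```text
t 0.93 at [340.1 280.5 245.6] 0.0009 w 85.7 turn 0.001 shift [156.5 458.7  95.4]
```

carry_out([
  [0,0,0,157,459,0,1],
  [0,0,0,157,459,0,1],
  [0,0,0,157,459,0,1],
  [0,0,0,157,459,0,1],
  [0,0,0,157,459,0,1],
])

```text
clock: 1.55
position: [441.4, -15.2, 245.8]
ee_rot: [1.0, 0.0, 0.001, -0.0]
contact_force: [0.7, 0.6, 0.4]
gripper_width: 85.0
grasp_force: 0.0
```

```bash
python3 -c "
from h import *
go((497,-178,150),0)"
```

```text
t 1.55 at [441.4 -15.2 245.8] 0.0006 w 85.0 turn 0.001 shift [ 55.4 162.9  95.8]
```

carry_out([
  [0,0,0,55.5,163,80,1],
  [0,0,0,55.5,163,80,1],
  [0,0,0,55.5,163,80,1],
  [0,0,0,55.5,163,80,1],
  [0,0,0,55.5,163,80,1],
])

```text
clock: 2.17
position: [496.4, -176.5, 165.2]
ee_rot: [1.0, -0.0, -0.0, -0.0]
contact_force: [0.0, 0.2, 1.3]
gripper_width: 85.6
grasp_force: 0.0
```

```bash
python3 - <<'E'
from h import *
go((497,-178,55),0)
T=get_image("top");S=get_image("side")
a=cv2.resize(T["color"][130:240,300:400],(400,440),interpolation=cv2.INTER_CUBIC); b=cv2.resize(S["color"][180:290,260:360],(400,440),interpolation=cv2.INTER_CUBIC)
cv2.imwrite("pics/z3.png",cv2.hconcat([a,b]))
E
```

```text
t 2.17 at [ 496.4 -176.5  165.2] -0.0007 w 85.6 turn -0.001 shift [  0.6   1.5 110.2]
```

View pics/z3.png

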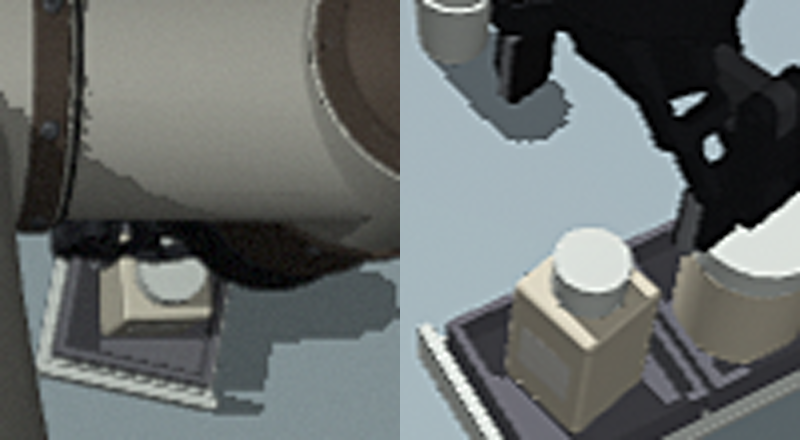

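The gripper hangs above the square bottle, with a finger on each side in the side view. I'll descend.

carry_out([
  [0,0,0,0,0,50,1],
  [0,0,0,0,0,85,1],
  [0,0,0,0,0,105,1],
  [0,0,0,0,0,110,1],
  [0,0,0,0,0,110,1],
])

```text
clock: 2.9
position: [497.3, -175.5, 56.3]
ee_rot: [1.0, 0.001, 0.001, 0.0]
contact_force: [0.1, 0.2, 1.5]
gripper_width: 85.4
grasp_force: 0.0
```

carry_out([
  [0,0,0,0,0,0,0.2],
  [0,0,0,0,0,0,-1],
  [0,0,0,0,0,0,-1],
  [0,0,0,0,0,0,-1],
  [0,0,0,0,0,0,-1],
])

```text
clock: 3.52
position: [497.3, -176.4, 56.4]
ee_rot: [1.0, 0.0, 0.001, 0.0]
contact_force: [-0.8, -0.7, 6.5]
gripper_width: 43.5
grasp_force: 61.7
```

carry_out([
  [0,0,0,0,0,-30,-1],
  [0,0,0,0,0,-80,-1],
  [0,0,0,0,0,-130,-1],
  [0,0,0,20,-40,-130,-1],
  [0,0,-0.04,40,-90,-130,-1],
])

```text
clock: 4.15
position: [536.5, -85.9, 185.7]
ee_rot: [1.0, 0.019, 0.0, -0.0]
contact_force: [0.7, -0.4, -1.9]
gripper_width: 43.4
grasp_force: 61.3
```

```bash
python3 - <<'E'
from h import *
go((661,211.4,186),0.11)
E
```

```text
t 4.15 at [536.5 -85.9 185.7] 0.0382 w 43.4 turn -0.072 shift [ 135.8 -292.3    0. ]
```

carry_out([
  [0,0,-0.02,25,-54,0,-1],
  [0,0,-0.04,50,-108,0,-1],
  [0,0,-0.06,75,-162,0,-1],
  [0,0,-0.072,100,-216,0,-1],
  [0,0,-0.072,120,-258,0,-1],
])

```text
clock: 4.78
position: [646.0, 178.5, 184.1]
ee_rot: [0.998, 0.056, -0.001, 0.0]
contact_force: [0.4, -0.1, -1.8]
gripper_width: 43.0
grasp_force: 61.3
```

```bash
python3 - <<'E'
from h import *
go((661,211.4,56),0.11)
E
```

```text
t 4.78 at [646.  178.5 184.1] 0.1129 w 43.0 turn 0.003 shift [ 18.8 -31.  128. ]
```

carry_out([
  [0,0,0,17,-31,0,-1],
  [0,0,0,17,-31,40,-1],
  [0,0,0,17,-31,75,-1],
  [0,0,0,17,-31,85,-1],
  [0,0,0,17,-31,85,-1],
])

```text
clock: 5.4
position: [659.4, 208.8, 99.8]
ee_rot: [0.998, 0.056, -0.001, 0.0]
contact_force: [0.4, 1.3, -0.9]
gripper_width: 43.3
grasp_force: 61.3
```

```bash
python3 - <<'E'
from h import *
go((661,211.4,56),0.11)
T=get_image("top");S=get_image("side")
a=cv2.resize(T["color"][90:240,100:230],(400,460),interpolation=cv2.INTER_CUBIC); b=cv2.resize(S["color"][60:190,140:280],(400,460),interpolation=cv2.INTER_CUBIC)
cv2.imwrite("pics/z4.png",cv2.hconcat([a,b]))
E
```

```text
t 5.4 at [659.4 208.8  99.8] 0.1121 w 43.3 turn 0.002 shift [ 1.9 -2.5 43.8]
```

View pics/z4.png

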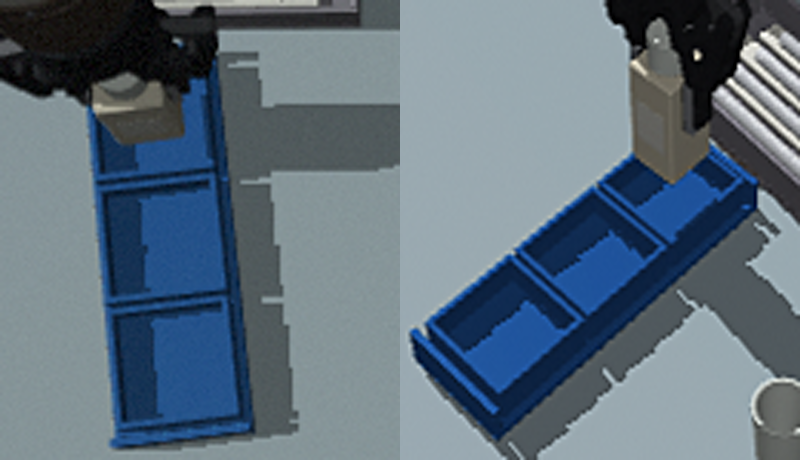

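The bottle is upright above the far pocket in both views, so I'll lower it gently.

carry_out([
  [0,0,0,2,-2,18,-1],
  [0,0,0,2,-2,32,-1],
  [0,0,0,2,-2,39,-1],
  [0,0,0,2,-2,42,-1],
  [0,0,0,2,-2,42,-1],
])

```text
clock: 6.12
position: [661.3, 211.3, 58.2]
ee_rot: [0.998, 0.056, 0.0, 0.0]
contact_force: [0.3, 1.1, -1.1]
gripper_width: 43.5
grasp_force: 61.3
```

carry_out([
  [0,0,0,0,0,0.7,-1],
  [0,0,0,0,0,1.4,-1],
  [0,0,0,0,0,1.8,-1],
  [0,0,0,0,0,1.8,-1],
])

```text
clock: 6.62
position: [661.3, 211.3, 56.6]
ee_rot: [0.998, 0.056, 0.0, -0.0]
contact_force: [0.7, -0.4, -2.1]
gripper_width: 43.2
grasp_force: 61.3
```

carry_out([
  [0,0,0,0,0,0.4,-1],
  [0,0,0,0,0,0.8,-1],
  [0,0,0,0,0,0.8,-1],
])

```text
clock: 7.0
position: [661.3, 211.3, 56.5]
ee_rot: [0.998, 0.056, 0.0, -0.0]
contact_force: [-2.0, -0.4, 3.4]
gripper_width: 43.4
grasp_force: 61.8
```

Contact with the floor, so I'll release and rise.

carry_out([
  [0,0,0,0,0,0,0],
  [0,0,0,0,0,0,1],
  [0,0,0,0,0,0,1],
  [0,0,0,0,0,0,1],
  [0,0,0,0,0,-15,1],
])

```text
clock: 7.62
position: [660.4, 210.8, 69.6]
ee_rot: [0.998, 0.056, -0.002, 0.001]
contact_force: [-0.0, -0.0, -0.6]
gripper_width: 85.7
grasp_force: 0.0
```

carry_out([
  [0,0,0,0,0,-30,1],
  [0,0,0,0,0,-90,1],
  [0,0,0,0,0,-125,1],
  [0,0,0.1,-10,60,-125,1],
  [0,0,0.2,-20,120,-125,1],
])

```text
clock: 8.25
position: [655.0, 89.3, 197.8]
ee_rot: [0.999, -0.044, 0.001, -0.001]
contact_force: [-0.2, 0.5, -0.2]
gripper_width: 85.7
grasp_force: 0.0
```

```bash
python3 - <<'E'
from h import *
go((575.5,-201,150),-0.2)
E
```

```text
t 8.25 at [655.   89.3 197.8] -0.089 w 85.7 turn 0.111 shift [-53.5 296.3  47.3]
```

carry_out([
  [0,0,0.03,-11,59,0,1],
  [0,0,0.06,-22,118,0,1],
  [0,0,0.09,-32,177,0,1],
  [0,0,0.111,-43,236,0,1],
  [0,0,0.111,-53,293,0,1],
])

```text
clock: 8.88
position: [575.9, -199.3, 197.3]
ee_rot: [0.995, -0.099, 0.001, 0.0]
contact_force: [0.1, -0.0, 0.2]
gripper_width: 85.0
grasp_force: 0.0
```

```bash
python3 - <<'E'
from h import *
T=get_image("top")
go((575.5,-201,52),-0.2)
E
```

```text
t 8.93 at [ 573.6 -204.6  197.2] -0.2042 w 85.1 turn -0.004 shift [  1.   -4.1 145.2]
```

carry_out([
  [0,0,0,0,-2,40,1],
  [0,0,0,0,-2,70,1],
  [0,0,0,0,-2,85,1],
  [0,0,0,0,-2,85,1],
  [0,0,0,0,-2,85,1],
])

```text
clock: 9.55
position: [577.9, -195.5, 112.3]
ee_rot: [0.995, -0.099, 0.001, 0.0]
contact_force: [-0.2, -0.1, -0.2]
gripper_width: 85.4
grasp_force: 0.0
```

```bash
python3 - <<'E'
from h import *
go((575.5,-201,52),-0.2)
E
```

```text
t 9.55 at [ 577.9 -195.5  112.3] -0.1981 w 85.4 turn 0.002 shift [-1.4  5.9 60.3]
```

carry_out([
  [0,0,0,-1.4,5.9,0,1],
  [0,0,0,-1.4,5.9,30,1],
  [0,0,0,-1.4,5.9,50,1],
  [0,0,0,-1.4,5.9,60,1],
  [0,0,0,-1.4,5.9,60,1],
])

```text
clock: 10.18
position: [574.1, -201.1, 50.7]
ee_rot: [0.995, -0.099, -0.0, 0.0]
contact_force: [0.5, -1.1, 0.8]
gripper_width: 85.6
grasp_force: 0.0
```

carry_out([
  [0,0,0,0,0,0,0.6],
  [0,0,0,0,0,0,0.3],
  [0,0,0,0,0,0,-1],
  [0,0,0,0,0,0,-1],
  [0,0,0,0,0,0,-1],
])

```text
clock: 10.8
position: [575.1, -201.1, 52.1]
ee_rot: [0.995, -0.099, 0.001, 0.0]
contact_force: [0.3, 0.1, 5.7]
gripper_width: 57.0
grasp_force: 63.8
```

carry_out([
  [0,0,0,0,0,-30,-1],
  [0,0,0,0,0,-80,-1],
  [0,0,0,0,0,-120,-1],
  [0,0,-0.04,5,-40,-120,-1],
  [0,0,-0.1,10,-90,-120,-1],
])

```text
clock: 11.42
position: [601.4, -114.4, 170.7]
ee_rot: [0.999, -0.05, -0.0, -0.0]
contact_force: [0.3, -0.2, -1.9]
gripper_width: 56.9
grasp_force: 64.4
```

```bash
python3 - <<'E'
from h import *
go((575.4,202,172),0.11)
E
```

```text
t 11.43 at [ 601.4 -114.4  170.7] -0.0997 w 56.9 turn -0.21 shift [ -57.3 -312.2   -1. ]
```

carry_out([
  [0,0,-0.05,-11,-60,0,-1],
  [0,0,-0.1,-22,-120,0,-1],
  [0,0,-0.15,-33,-180,0,-1],
  [0,0,-0.2,-44,-240,0,-1],
  [0,0,-0.21,-53,-288,0,-1],
])

```text
clock: 12.05
position: [576.3, 179.3, 169.9]
ee_rot: [0.998, 0.056, -0.001, 0.0]
contact_force: [0.7, -0.2, -1.8]
gripper_width: 56.8
grasp_force: 64.4
```

carry_out([
  [0,0,0,-3,-25,0,-1],
  [0,0,0,0,-25,20,-1],
  [0,0,0,0,-25,60,-1],
  [0,0,0,0,-25,70,-1],
  [0,0,0,0,-25,70,-1],
])

```text
clock: 12.68
position: [574.5, 201.6, 100.2]
ee_rot: [0.998, 0.056, -0.001, 0.001]
contact_force: [0.7, -0.1, -1.2]
gripper_width: 56.7
grasp_force: 64.4
```

```bash
python3 - <<'E'
from h import *
T=get_image("top");S=get_image("side")
go((575.4,202,52),0.11)
E
```

```text
t 12.78 at [575.6 202.3 102. ] 0.1114 w 56.9 turn 0.001 shift [-0.3  0.3 50. ]
```

carry_out([
  [0,0,0,0,0,18,-1],
  [0,0,0,0,0,34,-1],
  [0,0,0,0,0,43,-1],
  [0,0,0,0,0,47,-1],
  [0,0,0,0,0,47,-1],
])

```text
clock: 13.4
position: [574.7, 202.0, 53.7]
ee_rot: [0.998, 0.056, -0.0, 0.0]
contact_force: [-0.5, 0.1, -2.2]
gripper_width: 56.9
grasp_force: 64.4
```

carry_out([
  [0,0,0,0,0,0.7,-1],
  [0,0,0,0,0,1.4,-1],
  [0,0,0,0,0,2.0,-1],
  [0,0,0,0,0,2.0,-1],
])

```text
clock: 13.9
position: [574.8, 202.1, 52.2]
ee_rot: [0.998, 0.056, 0.0, -0.0]
contact_force: [-0.8, 0.1, 1.2]
gripper_width: 57.0
grasp_force: 64.5
```

Touching (force went from -2.2 to +1.2). Half a millimetre more, then release.

carry_out([
  [0,0,0,0,0,0.4,-1],
  [0,0,0,0,0,0.4,0.4],
  [0,0,0,0,0,0.4,1],
  [0,0,0,0,0,0.4,1],
  [0,0,0,0,0,0.4,1],
])

```text
clock: 14.52
position: [574.7, 201.9, 51.2]
ee_rot: [0.998, 0.056, -0.0, 0.0]
contact_force: [0.3, 1.1, -0.6]
gripper_width: 85.5
grasp_force: 0.0
```

carry_out([
  [0,0,0,0,0,-30,1],
  [0,0,0,0,0,-85,1],
  [0,0,0,0,0,-145,1],
  [0,0,0.1,10,60,-145,1],
  [0,0,0.2,20,120,-145,1],
])

```text
clock: 15.15
position: [608.3, 84.5, 197.6]
ee_rot: [0.999, -0.045, 0.001, -0.001]
contact_force: [0.6, 0.8, -0.5]
gripper_width: 85.3
grasp_force: 0.0
```

```bash
python3 - <<'E'
from h import *
go((667.5,-221,180),-0.2)
E
```

```text
t 15.15 at [608.3  84.5 197.6] -0.0898 w 85.3 turn 0.11 shift [ 86.3 299.   17.4]
```

carry_out([
  [0,0,0.03,17,58,0,1],
  [0,0,0.06,34,117,0,1],
  [0,0,0.09,50,175,0,1],
  [0,0,0.11,67,230,0,1],
  [0,0,0.11,82,284,0,1],
])

```text
clock: 15.78
position: [664.5, -207.2, 196.1]
ee_rot: [0.995, -0.099, -0.0, -0.0]
contact_force: [1.2, 0.2, 0.3]
gripper_width: 85.2
grasp_force: 0.0
```

carry_out([
  [0,0,0,3,10,0,1],
  [0,0,0,3,10,30,1],
  [0,0,0,3,10,40,1],
  [0,0,0,3,10,40,1],
  [0,0,0,3,10,40,1],
])

```text
clock: 16.4
position: [666.0, -215.1, 157.6]
ee_rot: [0.995, -0.099, 0.001, 0.0]
contact_force: [-1.3, -0.5, 0.3]
gripper_width: 85.4
grasp_force: 0.0
```

```bash
python3 - <<'E'
from h import *
T=get_image("top");S=get_image("side")
print(cap(T,(363,109),120,145)[2],cap(S,(399,200),120,185)[2])
a=cv2.resize(T["color"][80:240,100:400],(600,320),interpolation=cv2.INTER_CUBIC); b=cv2.resize(S["color"][60:280,140:440],(400,280),interpolation=cv2.INTER_CUBIC)
o=np.zeros((600,600,3),np.uint8); o[:320]=a; o[320:,:400]=b
cv2.imwrite("pics/z5.png",o)
go((667.5,-221,67),-0.2)
E
```

```text
[ 663.2 -214.1  120. ] [ 670.4 -217.3  120. ]
t 16.5 at [ 666.  -215.3  157.7] -0.198 w 85.3 turn 0.002 shift [ 2.4  5.3 90.7]
```

View pics/z5.png

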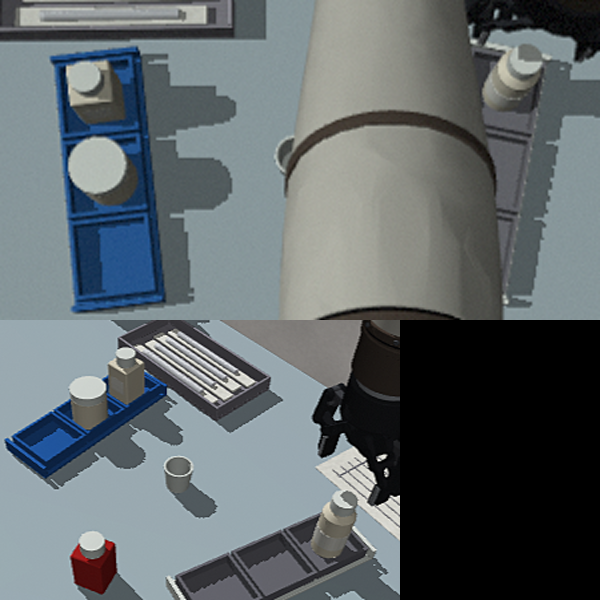

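The square bottle and the jar stand in the far and middle pockets, and the cup hasn't moved. The slim bottle is in place under the gripper, which partly hides its cap, so I'll keep the earlier estimate.

carry_out([
  [0,0,0,2.4,5.3,0,1],
  [0,0,0,2.4,5.3,40,1],
  [0,0,0,2.4,5.3,70,1],
  [0,0,0,2.4,5.3,90,1],
  [0,0,0,2.4,5.3,90,1],
])

```text
clock: 17.12
position: [665.6, -221.5, 64.5]
ee_rot: [0.995, -0.099, -0.002, -0.0]
contact_force: [0.3, -0.1, 0.7]
gripper_width: 85.3
grasp_force: 0.0
```

carry_out([
  [0,0,0,0,0,0,0.6],
  [0,0,0,0,0,0,0.2],
  [0,0,0,0,0,0,-1],
  [0,0,0,0,0,0,-1],
  [0,0,0,0,0,0,-1],
])

```text
clock: 17.75
position: [667.5, -221.6, 67.9]
ee_rot: [0.995, -0.099, 0.001, 0.0]
contact_force: [-0.2, -1.3, 5.6]
gripper_width: 42.8
grasp_force: 61.5
```

carry_out([
  [0,0,0,0,0,-30,-1],
  [0,0,0,0,0,-80,-1],
  [0,0,0,0,0,-120,-1],
  [0,0,-0.04,-20,-40,-120,-1],
  [0,0,-0.1,-40,-85,-120,-1],
])

```text
clock: 18.38
position: [643.2, -129.4, 185.7]
ee_rot: [0.999, -0.05, -0.0, -0.001]
contact_force: [0.8, 0.8, -2.2]
gripper_width: 43.0
grasp_force: 61.2
```

```bash
python3 - <<'E'
from h import *
go((489.6,192.5,188),0.11)
E
```

```text
t 18.38 at [ 643.2 -129.4  185.7] -0.0993 w 43.0 turn -0.209 shift [-184.7 -305.1   -1.8]
```

carry_out([
  [0,0,-0.05,-30,-50,0,-1],
  [0,0,-0.1,-61,-101,0,-1],
  [0,0,-0.15,-92,-152,0,-1],
  [0,0,-0.2,-123,-203,0,-1],
  [0,0,-0.209,-150,-248,0,-1],
])

```text
clock: 19.0
position: [517.5, 133.1, 185.6]
ee_rot: [0.998, 0.055, -0.001, -0.0]
contact_force: [0.3, 0.4, -1.6]
gripper_width: 42.7
grasp_force: 61.2
```

```bash
python3 - <<'E'
from h import *
T=get_image("top")
go((489.6,192.5,68),0.11)
E
```

```text
t 19.05 at [515.8 137.1 185.7] 0.1149 w 42.8 turn 0.005 shift [-19.4 -57.8 117.8]
```

carry_out([
  [0,0,0,-10,-30,0,-1],
  [0,0,0,-19,-57,0,-1],
  [0,0,0,-19,-57,35,-1],
  [0,0,0,-19,-57,65,-1],
  [0,0,0,-19,-57,65,-1],
])

```text
clock: 19.68
position: [492.1, 184.9, 118.7]
ee_rot: [0.998, 0.055, -0.003, 0.002]
contact_force: [-0.2, 0.2, -1.4]
gripper_width: 42.5
grasp_force: 61.4
```

```bash
python3 - <<'E'
from h import *
for _ in range(3): get_image("top")
go((489.6,192.5,68),0.11)
E
```

```text
t 19.82 at [494.9 186.4 122.3] 0.1103 w 42.8 turn 0.0 shift [-4.7 -6.6 54.3]
```

carry_out([
  [0,0,0,-4.7,-6.5,10,-1],
  [0,0,0,-4.7,-6.5,30,-1],
  [0,0,0,-4.7,-6.5,45,-1],
  [0,0,0,-4.7,-6.5,52,-1],
  [0,0,0,-4.7,-6.5,52,-1],
])

```text
clock: 20.45
position: [488.9, 192.1, 69.1]
ee_rot: [0.998, 0.055, -0.0, 0.0]
contact_force: [-0.0, -0.3, -1.1]
gripper_width: 42.6
grasp_force: 61.4
```

carry_out([
  [0,0,0,0,0,0.7,-1],
  [0,0,0,0,0,1.4,-1],
  [0,0,0,0,0,1.8,-1],
  [0,0,0,0,0,1.8,-1],
])

```text
clock: 20.95
position: [489.0, 192.1, 67.9]
ee_rot: [0.998, 0.055, 0.0, -0.0]
contact_force: [-0.4, -1.3, 1.4]
gripper_width: 42.4
grasp_force: 61.7
```

carry_out([
  [0,0,0,0,0,0.4,-1],
  [0,0,0,0,0,0.4,0.2],
  [0,0,0,0,0,0.4,1],
  [0,0,0,0,0,0.4,1],
  [0,0,0,0,0,0.4,1],
])

```text
clock: 21.58
position: [488.8, 192.0, 67.0]
ee_rot: [0.998, 0.055, -0.0, 0.0]
contact_force: [0.4, 0.1, -1.1]
gripper_width: 85.6
grasp_force: 0.0
```

carry_out([
  [0,0,0,0,0,-30,1],
  [0,0,0,0,0,-85,1],
  [0,0,0,0,0,-145,1],
  [0,0,0,0,60,-145,1],
  [0,0,0,0,120,-145,1],
])

```text
clock: 22.2
position: [502.2, 72.2, 213.1]
ee_rot: [0.998, 0.056, 0.001, -0.001]
contact_force: [1.0, -0.0, 0.0]
gripper_width: 85.4
grasp_force: 0.0
```

carry_out([
  [0,0,0,0,60,0,1],
  [0,0,0,0,120,0,1],
  [0,0,0,0,120,0,1],
  [0,0,0,0,120,0,1],
])

```text
clock: 22.7
position: [515.1, -46.7, 212.0]
ee_rot: [0.999, 0.055, -0.0, -0.0]
contact_force: [0.1, 0.2, 0.1]
gripper_width: 85.2
grasp_force: 0.0
```

```bash
python3 - <<'E'
from h import *
T=get_image("top");S=get_image("side")
cv2.imwrite("pics/z6.png",cv2.hconcat([cv2.resize(T["color"],(400,300)),cv2.resize(S["color"][40:232,100:356],(400,300))]))
print(read_state()["joint_vel"].round(3))
E
```

```text
[ 0.011 -0.003  0.001  0.    -0.001  0.004]
```

View pics/z6.png

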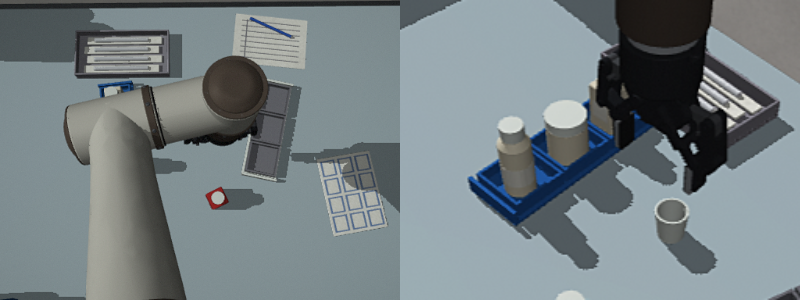

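The three bottles stand upright in the blue pockets: slim near, jar middle, square far. The cup still stands where it was and the arm is clear, so I'm handing in.

```bash
python3 -c "
from bench import *
print(job_done())"
```

```text
the job is handed in; nothing more can be done
None
```

The job is handed in: square bottle in the far pocket, jar in the middle and slim bottle in the near one, each lowered to the floor and released upright by about 23 s on the robot's clock, with the cup and red look-alike left untouched.

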